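Pin the sherd carriage and hold the bonding press down

ROBOT

A 6-joint arm with a two-finger parallel gripper is mounted at the origin on the work surface. World frame = base frame: x ahead of the robot, y to its left, z up, the work surface at z = 0. Lengths are in mm, angles in rad, forces in N, time in s.
With the tool pointing down it reaches from about 275 to 825 mm from the base axis. Payload 4.9 kg.
Tool frame: the origin (TCP) lies at the very end of the fingers, on their centre line; the grasp point (between the pads) lies 19 mm behind it; z points along the fingers, y is the line along which they close (so a half turn about z gives the same grasp; the last joint's range is limited). The gripper opens to 85 mm and grips with 20 to 120 N. Pads are 22 mm wide; open, the fingers measure 114 mm over their backs; the gripper's body (76 mm by 85 mm) begins 54 mm behind the grasp point. The pads swing forward as they close: fully open they stand 13 mm farther back than shut.
Start: joints at [1.148, 0.326, -0.193, 1.052, 0, 1.437], TCP at [156.635, 527.242, 231.281] pointing down, gripper open.
Joint ranges: [-2.65, 2.65], [-0.97, 1.79], [-1.3, 1.35], [-1.93, 2.1], [-1.47, 1.37], [-3.14, 3.14]. Speed limits (rad/s): [2.57, 2.57, 3.14, 3.14, 3.14, 3.14].

INTERFACE

Orientations are given as [roll, pitch, yaw] about the fixed x, y, z axes, in that order (R = Rz(yaw) Ry(pitch) Rx(roll)).
In Python, from bench import bot, solve_ik, imaging gives the robot as it stands. Calls block until the motion is done:
- bot.move_ptp(position, orientation): joint-space move of the TCP to a pose.
- bot.movel(position, rot=None, max_speed=150, threshold=None): straight line of the TCP; rot=None keeps the orientation; max_speed is the mean speed in mm/s. With threshold (N) it stops when the force on the tool has changed by that much, and returns True; else False.
- bot.move_j(angles): joint-space move.
- bot.grip(opening, effort=None): opening from 0.0 (shut) to 1.0 (fully open); effort is the grip in N (None keeps the last); returns when the fingers have stopped.
- bot.dwell(seconds).
- solve_ik(position, orientation): joint angles nearest the present ones, or None.
- bot.get_state(): the state.
- imaging.capture(name): name is "scene" or "top" or "wrist"; returns the picture (480x640x3 uint8, blue, green, red); there is no depth.
- imaging.camera_model(name): a dict with "K" (3x3 intrinsics, pixels), "position" and "rotation" of the camera in the world. Camera axes: x right, y up, looking along -z (the intrinsics and any distortion apply to the point x, -y, -z); pixel columns grow to the right and rows downward; lengths in mm; the calibration is good to about 2 mm. A picture is of the moment at which its call begins: read the wrist's pose just before it. camera_model takes no time and is no camera call; for the wrist camera it gives the pose at the moment of the call.
A pose or a line that the arm cannot do raises bot.IKError and nothing moves.
- bot.sign_off(): hands the job in; it is judged then, once.
The state is a dict: "t": time; "qpos": joint angles; "joint_velocities": joint speeds; "effort": joint torques, N m; "tcp_pos": TCP position; "orientation": TCP orientation; "contact_force": force on the tool from outside, world axes, zero at the start; "wrist_torque": the same for the moment, N m; "opening": opening from 0.0 (shut) to 1.0 (fully open); "gripper_force": force on a finger pad.
Only numpy, scipy, OpenCV 4.12 (cv2) and the standard library are available. Lean on these libraries where they do the work, as an engineer would, in place of code of your own. Each camera call takes 0.05 s, during which the arm holds its last target. There are 200 camera calls.

TASK

A freshly glued potsherd lies on the sliding carriage of the small bonding press: push the carriage fully home under the press, then take the round-headed pin from the wooden rack and drop it all the way down through the carriage and the base so that the carriage is locked (leave the square-headed pin in the rack). Then press the spring-loaded knob on top of the press down with the fingers until its top is level with the top of the little gauge post beside it, never more than a few millimetres deeper or the sherd cracks, and keep holding it there: finish while still holding the knob down.

Things in the scene. Friction and masses are not known exactly. Their poses are not given: they have to be found in the camera images.
- press: bonding press, fixed: grey base plate 280 x 190 x 24 mm, two guide rails, aluminium bridge. Origin on the table, on the base's centreline; x axis along the carriage's way home, from the front (robot side) to under the bridge, y left, z up. Base spans x -130 to +150 mm. Bridge beam 50 x 190 mm over x = +80 mm, its top 134 mm above the table
- carriage (a joint): steel carriage (plate 240 x 92 x 12 mm, top 38 mm above the table): 0 = fully home against its stop (its hole is then exactly over the base hole), up to 0.05 m = pulled out towards press -x. Starts 25 to 45 mm out; some 2 N of friction, stays where it is left. Its 13 mm hole is 50 mm in front (press -x) of its grip post
- carriage_grip (a point): centre of the top of the carriage's upright black grip post: 18 mm diameter, 38 mm tall, top 76 mm above the table; moves with the carriage
- base_hole (a point): centre of the mouth of the pin hole in the base, 24 mm above the table, at press x = -95 mm, y = 0: 13 mm wide, vertical, through the base. The carriage hole of the same width, mouth 38 mm above the table, lies right above it when the carriage is home; there is a 2 mm gap between the two plates
- pin: loose round-headed steel pin, 0.12 kg: shank 10 mm diameter, 32 mm long, tip tapered; head 24 mm diameter, 30 mm tall. Origin at the shank's tip, z up to the head. Starts upright in either rack hole, underside of head on the rack 36 mm above the table. Fully inserted, its head rests on the carriage, its tip 6 mm above the table (18 mm below the mouth of the base hole)
- spare_pin: loose steel pin to be left alone: square head 24 x 24 x 30 mm, shank 10 mm diameter and only 16 mm long (too short to lock the press). Origin at the shank's tip, z up. It stands in the other rack hole, 72 mm from the round-headed pin; top of head 66 mm above the table
- rack: fixed wooden block 70 (x) x 140 (y) x 36 mm high with two 12 mm holes at y = -36 and +36 mm, either pin in either hole; origin at the centre of its underside. It stands to the left or to the right of the press
- plunger (a joint): travel of the spring-loaded plunger, m: 0 = up at rest, grows as it is pushed down, stop at 0.030. The knob's top is level with the gauge post at 0.014. The spring pushes back with about 3.6 N at first and 8.5 N at 14 mm (350 N/m); it rises again when let go
- plunger_top (a point): centre of the flat top of the plunger's round black knob, 46 mm diameter, 15 mm tall; 180 mm above the table at rest, over press x = +80 mm, y = 0; moves with the plunger. At the right travel it is 166 mm above the table
- gauge_top (a point): top of the fixed steel gauge post, 8 mm diameter, on the bridge 50 mm to the left (press +y) of the knob's axis; 166 mm above the table
Things that resemble listed ones, but are neither listed nor needed, are in the scene too. What is shaped like the pin but pink is not meant.

How it is judged (in metres and radians):
On the way, in this order (a step that is already met when the one before it is completed fails the run):
1. the carriage is pushed fully home (value of joint carriage below 0.004 m), for 0.2 s.
2. the round-headed pin is fully down through carriage and base, the carriage still home, and let go (value of joint carriage below 0.004 m and z of pin in the frame of base_hole below -0.014 m and horizontal distance between pin and base_hole below 0.004 m and angle between pin's own z axis and vertical below 0.12 rad and contact force between the fingers and pin below 0.1 N), for 0.2 s.
3. with the pin in place, the fingers hold the knob level with the gauge post (within 3.5 mm) for a second (value of joint carriage below 0.004 m and z of pin in the frame of base_hole below -0.014 m and horizontal distance between pin and base_hole below 0.004 m and angle between pin's own z axis and vertical below 0.12 rad and value of joint plunger between 0.0105 and 0.0175 m and contact force between the fingers and plunger above 3 N), for 1 s.
At the end, for the whole second after the job is handed in: fingers still press the knob (3 N or more), its top level with the gauge post within 3.5 mm; carriage within 4 mm of home; round-headed pin upright, tip at least 14 mm below the base hole's mouth and within 4 mm of its axis; square-headed pin within 15 mm of its start (all of step 3 and distance of spare_pin from where it was at the start of the episode below 0.015 m); the arm keeps its last pose, push and grip.
It fails at once if the plunger is pressed 7 mm or more past the gauge mark (sherd cracked) (value of joint plunger above 0.021 m).
It fails at once if the square-headed pin is taken from the rack or knocked about (distance of spare_pin from where it was at the start of the episode above 0.03 m).
It also fails if it takes over 72 s, if anything falls off the work surface, if the arm or the gripper's body presses on something with over 40 N, if the wrist force passes 120 N, or if a joint passes its speed limit or range.

## Working session

There is one attempt and no reset: what is moved stays moved. The work goes in short steps, each a Python script; the robot and the scene stay as the last script left them, time stands still between calls to the robot, and variables do not carry over. Pictures are saved under pics/ and viewed, at most 10 in all, crops included, and the job is handed in when it is done.

```bash
ls; mkdir -p pics; python3 - <<'E'
from bench import bot, solve_ik, imaging
import cv2,numpy as np
for n in("scene","top"):
    cv2.imwrite(f"pics/{n}0.png",imaging.capture(n)); m=imaging.camera_model(n); print(n,m)
print(bot.get_state())
E
```

```text
pics
scene {'K': array([[456.43230552,   0.        , 316.64783678],
       [  0.        , 456.43230552, 231.37875717],
       [  0.        ,   0.        ,   1.        ]]), 'position': array([ 925.28153255, -495.4540237 ,  821.17204243]), 'rotation': array([0.74398843, 0.00400492, 0.6226128 ])}
top {'K': array([[543.88317113,   0.        , 324.53829069],
       [  0.        , 543.88317113, 241.76344123],
       [  0.        ,   0.        ,   1.        ]]), 'position': array([ 353.10414122,   18.62913866, 1076.45924157]), 'rotation': array([ 0.19892992,  0.0092307 , -1.59199827])}
{'t': 0.1, 'qpos': array([ 1.14781555e+00,  3.26866742e-01, -1.93476380e-01,  1.05199463e+00,
       -2.86184485e-06,  1.43656636e+00]), 'joint_velocities': array([-0.00190659, -0.00078887,  0.00346781,  0.00142524, -0.00140647,
       -0.00093819]), 'effort': array([ 1.31793640e-03, -4.44238508e+01,  2.63037837e+01,  7.89333688e-03,
       -9.06614355e-05,  6.94920089e-06]), 'tcp_pos': array([156.4078599 , 526.7552444 , 230.58462762]), 'orientation': array([-3.14006471e+00, -2.03448355e-04,  2.85284169e+00]), 'contact_force': array([-0.07859589, -0.48322447, -0.37450115]), 'wrist_torque': array([ 0.06418805,  0.03352047, -0.01757877]), 'gripper_force': 0.0, 'opening': 0.9960556870626603}
```

View pics/top0.png

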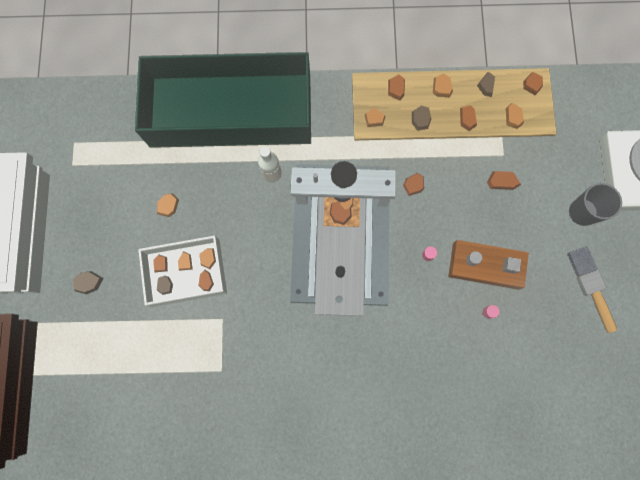

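View pics/scene0.png

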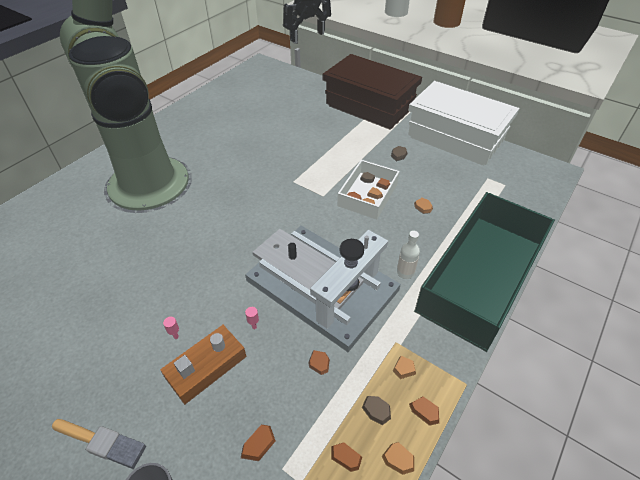

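The top view shows the press near (343,235), the grip post at about (340,271), the knob at (344,174) and the rack to the right. The round pin is at (476,258) and the square pin at (514,265). I'll enlarge this for closer readings.

```bash
python3 - <<'E'
import cv2
a=cv2.imread("pics/top0.png")[155:325,280:540]
cv2.imwrite("pics/c1.png",cv2.resize(a,None,fx=3,fy=3,interpolation=cv2.INTER_CUBIC))
E
cat > h.py <<'E'
from bench import bot, solve_ik, imaging
import numpy as np, cv2
from scipy.spatial.transform import Rotation as Ro
def pix2w(m,u,v,z):
    K=m["K"];d=np.array([(u-K[0,2])/K[0,0],-(v-K[1,2])/K[1,1],-1])
    d=Ro.from_euler("xyz",m["rotation"]).apply(d);p=np.array(m["position"])
    return p+d*(z-p[2])/d[2]
def w2pix(m,P):
    q=Ro.from_euler("xyz",m["rotation"]).inv().apply(np.asarray(P,float)-m["position"])
    K=m["K"];return np.array([K[0,0]*q[0]/-q[2]+K[0,2],-K[1,1]*q[1]/-q[2]+K[1,2]])
E
```

```text
(no output)
```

View pics/c1.png

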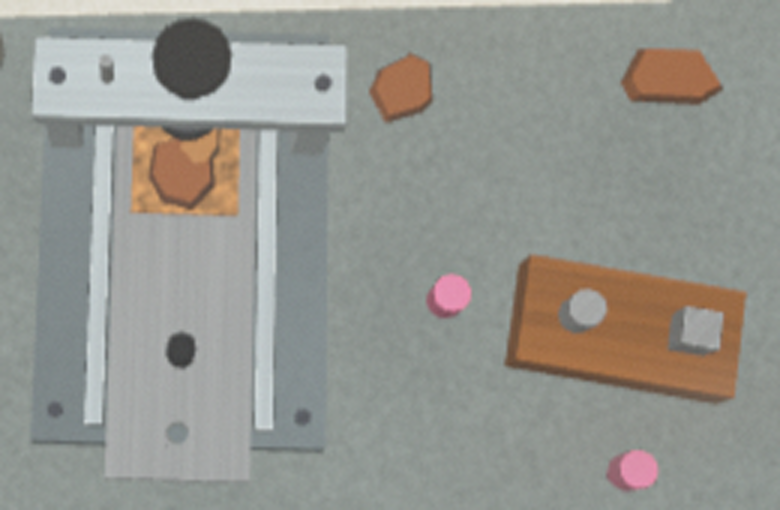

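The crop shows these positions, in crop pixels at 3x:
- **Knob:** (192,58)
- **Gauge top:** (105,61)
- **Grip post:** (181,347)
- **Carriage hole:** (176,432)
- **Round head:** (587,306)
- **Square head:** (703,327)
- **Base front corners:** (33,441) and (323,450)

```bash
python3 - <<'E'
from h import *
m=imaging.camera_model("top")
for n,x,y,z in [("knob",192,58,180),("gauge",105,61,166),("grip",181,345,76),("chole",176,432,38),("pin",588,306,66),("spare",703,326,66),("baseL",33,441,24),("baseR",323,450,24),("beamFL",33,118,134),("beamFR",345,126,134),("beamBL",35,38,134),("beamBR",346,45,134),("carFL",106,476,38),("carFR",249,479,38),("rackBL",530,256,36),("rackBR",746,293,36),("rackFL",510,360,36)]:
    print(n,pix2w(m,280+(x-1)/3,155+(y-1)/3,z).round(1))
w=imaging.camera_model("wrist");print(w, bot.get_state()["tcp_pos"])
E
```

```text
knob [652.4 -12.4 180. ]
gauge [656.4  37.9 166. ]
grip [501.4  -4.   76. ]
chole [ 4.513e+02 -2.000e-01  3.800e+01]
pin [ 521.8 -259.8   66. ]
spare [ 507.6 -330.5   66. ]
baseL [448.9  91.8  24. ]
baseR [439.  -94.5  24. ]
beamFL [632.4  82.4 134. ]
beamFR [ 622.9 -104.3  134. ]
beamBL [682.7  80.8 134. ]
beamBR [ 673.7 -107.3  134. ]
carFL [424.5  44.8  38. ]
carFR [420.7 -45.5  38. ]
rackBL [ 560.6 -233.    36. ]
rackBR [ 533.  -370.5   36. ]
rackFL [ 492.9 -215.5   36. ]
{'K': array([[361.83459611,   0.        , 321.05452945],
       [  0.        , 361.83459611, 239.11010962],
       [  0.        ,   0.        ,   1.        ]]), 'position': array([ 81.3711702 , 550.1856895 , 375.07802879]), 'rotation': array([-3.11820844e-01,  1.05951019e-03,  1.28212646e+00])} [156.4078599  526.7552444  230.58462762]
```

Everything agrees: the pins come out 72 mm apart, press yaw is about -0.053 and the carriage about 27 mm out. Next I'll push the carriage home with shut fingers, then take wrist views of the hole and the pin from the same relative pose.

```bash
cat >> h.py <<'E'
YAW=np.pi-0.053; RT=[np.pi,0,YAW]; X=np.array([np.cos(.053),-np.sin(.053),0]); Y=np.array([np.sin(.053),np.cos(.053),0])
def st(tag=""):
    s=bot.get_state();print(tag,round(s["t"],2),s["tcp_pos"].round(1),"F",s["contact_force"].round(1),"op",round(s["opening"],3),"gf",round(s["gripper_force"],1));return s
E
python3 - <<'E'
from h import *
g=np.array([501.4,-4,0])
bot.grip(0.0,40)
p=g-45*X
bot.move_ptp(list(p+[0,0,150]),RT); st("above")
bot.movel(list(p+[0,0,54]),max_speed=120)
hit=bot.movel(list(p+75*X+[0,0,54]),max_speed=35,threshold=12); s=st(f"push {hit}")
print("advance along X",(s["tcp_pos"]-p)@X)
bot.dwell(0.3); st()
q=s["tcp_pos"]-25*X
bot.movel(list(q),max_speed=100); bot.movel([q[0],q[1],110],max_speed=150); bot.grip(0.5)
h=np.array([477.8,-3.2,0]);pin=np.array([521.8,-259.8,0])
import json
for n,b,z in(("hole",h,110),("pin",pin,138)):
    bot.move_ptp(list(b+30*X+[0,0,z]),RT); bot.dwell(.3); st(n)
    m=imaging.camera_model("wrist"); im=imaging.capture("wrist")
    json.dump({k:np.array(v).tolist() for k,v in m.items()},open(n+".json","w")); cv2.imwrite(f"pics/w_{n}.png",im)
    c=w2pix(m,b+[0,0,38 if n=="hole" else 66]); print(n,c)
a,b=cv2.imread("pics/w_hole.png"),cv2.imread("pics/w_pin.png")
f=lambda i:cv2.resize(i[140:440,220:420],None,fx=2,fy=2,interpolation=cv2.INTER_CUBIC)
cv2.imwrite("pics/w2.png",np.hstack([f(a),f(b)]))
E
```

```text
above 3.06 [456.6  -1.  150.1] F [-0.1  0.  -0.1] op -0.0 gf 0.0
push True 5.44 [508.8  -4.2  53.1] F [-0.2 -0.4 -0.5] op -0.003 gf 0.0
advance along X 52.44434040318941
 5.74 [507.6  -4.1  52.8] F [0.7 0.1 0.5] op 0.0 gf 0.0
hole 7.68 [507.2  -4.7 110. ] F [-0.3 -0.6  0.4] op 0.504 gf 0.0
hole [319.39284882 206.7653903 ]
pin 9.06 [ 552.  -260.1  138. ] F [ 0.6 -0.1  1.2] op 0.5 gf 0.0
pin [317.54664109 205.48554341]
```

View pics/w2.png

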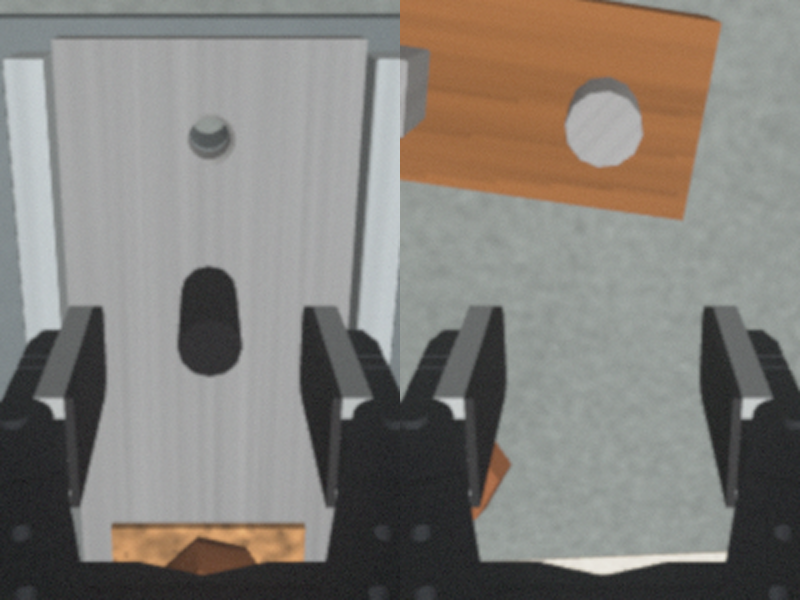

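The wrist views show the carriage home, with the hole at full-image pixel (325,208) and the round pin head at (322,204.4). The post is clear of the hole.

```bash
python3 - <<'E'
from h import *
import json
for n,u,v,z in(("hole",325.1,207.9,38),("pin",321.9,204.3,66)):
    m={k:np.array(x) for k,x in json.load(open(n+".json")).items()}
    print(n,pix2w(m,u,v,z).round(2))
m={k:np.array(x) for k,x in json.load(open("hole.json")).items()}
print("post",pix2w(m,220+210/2,140+347/2,76).round(2)) 
E
```

```text
hole [4.7869e+02 2.5000e-01 3.8000e+01]
pin [ 521.2  -257.11   66.  ]
post [529.79  -2.76  76.  ]
```

```bash
python3 - <<'E'
from h import *
p=np.array([521.5,-258.4,0])
bot.movel(list(p+[0,0,110]),max_speed=150)
bot.movel(list(p+[0,0,42]),max_speed=80,threshold=10); bot.dwell(.3); st("down")
bot.grip(0.0,25); bot.dwell(.3); s=st("grip25"); print(s["wrist_torque"].round(2))
m=imaging.camera_model("wrist");cv2.imwrite("pics/w_grip.png",imaging.capture("wrist")); np.save("mg.npy",m,allow_pickle=True)
E
```

```text
down 10.83 [ 521.7 -258.5   42.4] F [-0.2  0.3 -0.8] op 0.501 gf 0.0
grip25 11.43 [ 521.6 -258.4   42.2] F [-1.3  1.1  5.4] op 0.253 gf 24.5
[0.14 0.14 0.05]
```

```bash
python3 - <<'E'
from h import *
bot.grip(0.0,40)
bot.movel([521.5,-258.4,150],max_speed=120); bot.dwell(.2); st("lift")
bot.movel([479.1,-1.0,150],max_speed=150)
bot.movel([479.1,-1.0,84],max_speed=80); bot.dwell(.4); st("hover")
w=imaging.capture("wrist"); s=imaging.capture("scene")
ms=imaging.camera_model("scene"); u,v=w2pix(ms,[479,-1,60]).astype(int)
print(u,v)
f=lambda i,u,v:cv2.resize(i[v-37:v+38,u-50:u+50],(400,300),interpolation=cv2.INTER_CUBIC)
cv2.imwrite("pics/scene_h.png",s);cv2.imwrite("pics/w_h.png",w)
cv2.imwrite("pics/hov.png",np.hstack([f(s,u,v),cv2.resize(w[150:450,120:520],(400,300))]))
E
```

```text
lift 12.95 [ 521.1 -258.1  149.1] F [ 0.7 -0.7 -1.8] op 0.259 gf 39.2
hover 16.22 [479.2  -1.   84.2] F [ 0.5 -0.2 -1.5] op 0.252 gf 39.2
284 244
```

View pics/hov.png

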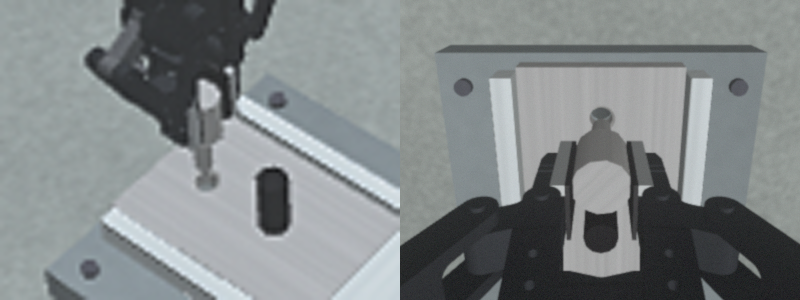

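In both views the pin is held upright with its tip right over the hole: wrist crop column 601 for head, tip and hole. Lowering it.

```bash
python3 - <<'E'
from h import *
hit=bot.movel([479.1,-1.0,45],max_speed=25,threshold=5); s=st(f"ins {hit}")
E
```

```text
ins False 18.02 [479.2  -1.   45.1] F [-0.   0.6 -1.1] op 0.254 gf 39.2
```

```bash
python3 - <<'E'
from h import *
bot.grip(0.5); bot.dwell(.2); st("rel")
bot.movel([479.1,-1.0,120],max_speed=80)
bot.movel(list(np.array([479.1,-1,110])+30*X),max_speed=100); bot.dwell(.3)
w=imaging.capture("wrist");s=imaging.capture("scene")
cv2.imwrite("pics/fit.png",np.hstack([cv2.resize(s[207:282,234:334],(400,300),interpolation=cv2.INTER_CUBIC),cv2.resize(w[150:450,120:520],(400,300))]))
st()
E
```

```text
rel 18.56 [479.1  -1.   45. ] F [-0.  -0.1  0.4] op 0.5 gf 0.0
 20.52 [508.9  -2.6 110.2] F [ 0.   1.8 -0.1] op 0.502 gf 0.0
```

View pics/fit.png

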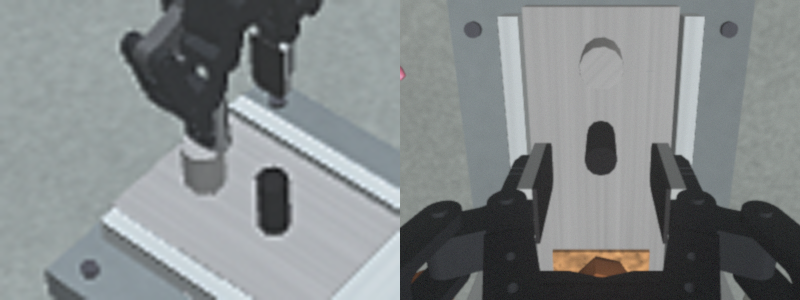

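The pin head sits flat on the carriage, at wrist crop (601,65). Now I'll press the knob.

```bash
python3 - <<'E'
from h import *
k=np.array([653.5,-10.8,0])
bot.movel([508.9,-2.6,235],max_speed=150); bot.grip(0.0,40)
bot.movel(list(k+[0,0,235]),max_speed=150)
bot.movel(list(k+[0,0,188]),max_speed=80); bot.dwell(.4); st("pre")
hit=bot.movel(list(k+[0,0,172]),max_speed=12,threshold=2.5); st(f"hit {hit}")
bot.dwell(.3); st("settled")
E
```

```text
pre 24.24 [653.6 -10.8 188.3] F [ 0.1 -0.8 -1.1] op -0.001 gf 0.0
hit True 25.02 [653.5 -10.8 179.4] F [0.7 0.6 4.8] op -0.001 gf 1.8
settled 25.32 [653.5 -10.8 179.3] F [1.6 0.  4.4] op -0.002 gf 2.1
```

Contact came at z ≈ 179.5, against the 180 expected. Pressing down to 166.

```bash
python3 - <<'E'
from h import *
z=166.0
for i in range(3):
    bot.movel([653.5,-10.8,z],max_speed=12); bot.dwell(.5); s=st(f"z{z:.1f}")
    e=s["tcp_pos"][2]-166.0
    if abs(e)<0.8: break
    z-=np.clip(e,-2,2)
bot.dwell(1.5); st("held")
t=imaging.capture("top");s=imaging.capture("scene")
cv2.imwrite("pics/end.png",np.hstack([cv2.resize(t[150:300,270:470],(400,300)),cv2.resize(s[190:340,220:420],(400,300))]))
E
```

```text
z166.0 27.04 [653.5 -10.8 166.6] F [-0.5 -1.5  8.8] op 0.003 gf 4.0
held 28.54 [653.5 -10.8 166.6] F [-0.1 -0.4  8.4] op -0.002 gf 4.0
```

View pics/end.png

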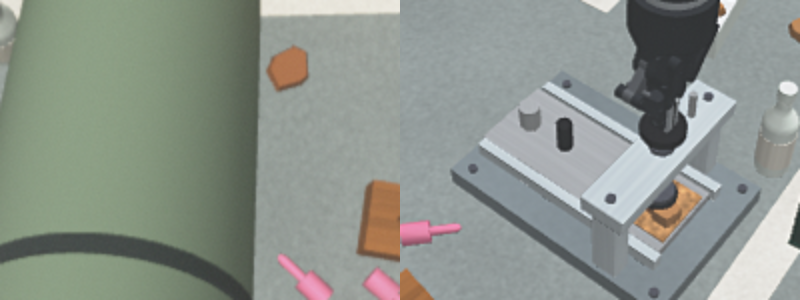

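The knob is held at z 166.6 with 8.4 N, which matches 14 mm of travel, and the pin head is still on the carriage at (529,117). A pink decoy is lying on its side, so I'll check the square pin before handing in.

```bash
python3 - <<'E'
from h import *
a=cv2.imread("pics/scene0.png")[290:420,120:290];b=imaging.capture("scene")[290:420,120:290]
cv2.imwrite("pics/sp.png",cv2.resize(np.hstack([a,b]),None,fx=2.3,fy=2.3)); st()
E
```

```text
28.69 [653.5 -10.8 166.6] F [0.2 0.2 7.7] op 0.001 gf 4.0
```

View pics/sp.png

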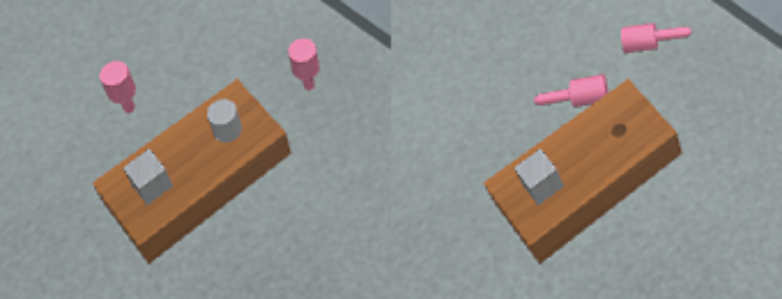

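The square pin hasn't moved, and the rack's other hole is empty. The pink decoys have tipped over but are still on the table. Handing in.

```bash
python3 -c "
from h import *
print(bot.sign_off())"
```

```text
the job is handed in; nothing more can be done
None
```

I handed the job in at about 29 s with the carriage home, the round-headed pin seated and the knob held at gauge height (fingertips at 166.6 mm, about 8 N); the square-headed pin stayed put, the two pink decoys ended up on their sides on the table, and no verdict was returned.

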